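# Load a bearing into the indexing gauge fixture and hold the index plunger out

### The arm

A 7-joint arm with a two-finger parallel gripper is mounted at the origin on a cart in front of the work surface, level with it; the furniture and walls round the work are solid. World frame = base frame: x ahead of the robot, y to its left, z up, the work surface at z = 0. Lengths are in m, angles in rad, forces in N, time in s.
With the tool pointing down it reaches from about 0.35 to 0.9 m from the base axis. Payload 7.2 kg.
Tool frame: the origin (TCP) lies between the finger pads; the fingertips stand 14 mm ahead of it and the grasp point (between the pads) lies 5 mm behind it; z points along the fingers, y is the line along which they close (so a half turn about z gives the same grasp; the last joint's range is limited). The gripper opens to 88 mm and grips with 3 to 60 N. Pads are 20 mm wide; open, the fingers measure 115 mm over their backs; the gripper's body (75 mm by 178 mm) begins 61 mm behind the grasp point.
Start: joints at [1.08, 0.411, -0.013, 1.596, 0.006, 1.134, -0.082], TCP at [0.256, -0.57, 0.212] pointing down, gripper open.
Joint ranges: [-2.95, 2.95], [-0.29, 1.99], [-1.47, 1.44], [0.14, 2.54], [-1.03, 4.17], [0.13, 1.85], [-2.86, 2.86]. Speed limits (rad/s): [2.39, 2.39, 3.01, 3.01, 3.14, 3.14, 3.14].

### API

Orientations are given as a rotation vector (axis times angle).
In Python, from station import ctrl gives the robot as it stands. The module is installed in compiled form; this text tells all that it offers.
- The arm moves only by the shell command python3 -m inch 'ROWS' [FORCE]. ROWS is JSON, a list of rows, each a list of 5 numbers: the finger opening in mm, from 0 to 87.8, then the shift along the tool's x, y, z in mm, then the turn about the tool's z in rad. In form: [[grip, tx, ty, tz, roll], ...]. A call has 1 to 8 rows; each row is the pose to reach, as a shift and turn from the pose commanded when the call began, along the tool's axes at that moment; what a row does not reach only later rows make up. A row lasts 1/12 s, in which the tool goes at most 41.7 mm and 7.16 degrees, less where a joint would pass 70% of its speed; a pose out of reach is approached as far as the arm can. A call with a gripper value outside its range is refused whole. The fingers move at their own pace and stop on an object; FORCE is the grip in N (left out, the last holds). Time passes only in rows, so rows that repeat a pose let the fingers close. It gives the time, the measured TCP pose, the force, the opening and the grip force at its end, in the units of the state.
- ctrl.read_state(): the state, without advancing time (a new reading comes with each control period).
- ctrl.grab_frame(name): name is "scene" or "top" or "wrist"; returns the picture (420x560x3 uint8, red, green, blue); there is no depth.
- ctrl.calibration(name): a dict with "K" (3x3 intrinsics, pixels), "R" (3x3) and "t" (3): a world point X has camera coordinates R X + t; the wrist camera has in their place "hand_eye" (4x4, takes a point from camera to tool coordinates, whose origin is the TCP and whose axes are the flange's). Camera axes: x right, y down, z forward; pixel columns grow to the right and rows downward; lengths in m; the calibration is good to about 2 mm. A picture is of the moment at which its call begins: read the wrist's pose just before it. calibration takes no time and is no camera call.
- ctrl.hand_in(): hands the job in; it is judged then, once.
Trained networks look in the newest picture that a camera, given by its name, has taken for a name from the list of things; names that differ only in an ending like _2 or _b are one class to them, and where a whole thing is asked for, a point or a joint stands for the part that bears it (a point fixed in the world has none). Each returns a list of dicts, best first, with "confidence" (0 to 1); they miss things now and then, are a little off and sometimes report something else, mostly with a low value. They report only what shows in the picture. A call takes as long as a camera call.
- ctrl.spot_in(target, camera): "point" ([column, row] in pixels, amid what is visible of it).
The state is a dict: "time": time; "joint_positions": joint angles; "qd": joint speeds; "effort": joint torques, N m; "position": TCP position; "orientation": TCP orientation; "force": force on the tool from outside, world axes, zero at the start; "wrist_torque": the same for the moment, N m; "gripper_width": finger opening in m; "grasp_force": force on a finger pad.
Only numpy, scipy, OpenCV 4.12 (cv2) and the standard library are available. Lean on these libraries where they do the work, as an engineer would, in place of code of your own. Each camera call takes 0.05 s, during which the arm holds its last target. There are 200 camera calls.

### The job

Pick up the loose ball bearing from the bench and set it flat and fully home in the one empty nest of the indexing fixture while the table is still locked; handle it gently, with a grip of at most 20 N and pressing it down with at most 25 N. Let go of it, then take the black knob of the index plunger, pull it straight up to its stop so that the pin is clear of its bush, and finish while still holding it there, so that I can turn the table: do not turn the table yourself, and leave the other bearings and tools where they are.

Things in the scene. Friction and masses are not known exactly. Their poses are not given: they have to be found in the camera images.
- race_center (a point): Centre (half-way up) of the loose ball bearing that lies flat on the bench to the right of the fixture: bare steel ring, 28.7 mm outside diameter, 10 mm high, about 28 g. Its z axis is the ring's axis (up). Grasp it across the outside; it is the only loose bearing on the bench top.
- nest_center (a point): Where the bearing's centre is when fully home in the empty nest, 47 mm above the bench, 54 mm in front (-x) of the table's axis. Axes: x to the fixture's back, y to its left, z up. The nest is a round bare-metal boss, 47 mm outside, rim 45.5 mm above the bench; pocket 31 mm bore, 3.5 mm deep, its upper 2 mm flaring at 45 degrees to 35 mm, so the seated bearing stands 6.5 mm proud.
- index_fixture: The fixture, screwed down: dark steel base plate 196 (x) x 226 (y) x 16 mm. Origin on the bench under the table's axis; x to its back, y to its left. Back left (x +27, y +47 mm): a dial indicator, top 126 mm above the bench. Right (y -74 mm): the index plunger in a steel bracket, top 70 mm above the bench.
- knob_center (a point): Centre of the plunger's black ribbed knob, an upright cylinder 25 mm in diameter, 22 mm high, 74 mm to the right (-y) of the table's axis; seated, its underside is 87.5 mm above the bench, 3 mm over a 13 mm threaded sleeve; nothing else stands within 50 mm of it at its height. The pin's axis is vertical. The point moves up with the knob.
- index_pin (a joint): Lift of the index plunger in m: 0 with the pin seated 8 mm deep in its bush in the table, 0.012 pulled fully up against its stop. The return spring pulls it down with about 6.5 N at 0 and 10 N at 0.012; it does not latch and snaps back when let go.
- index_table (a joint): Turn of the round steel table (172 mm diameter, top face 38 mm above the bench, vertical axis) in rad, 0 as it stands; locked (within 0.02) by the seated pin; turns with light friction (0.25 N m) once the pin is pulled more than about 9 mm.
- micrometer: Bystander: micrometer 61 x 130 x 16 mm lying flat on the bench in front of the fixture; origin under its middle.
- marker: Bystander: blue marker pen 16 x 137 x 18 mm lying on the bench in front of the fixture; origin under its middle.
- screwdriver: Bystander: screwdriver with red handle, 209 mm long, 31 mm high, lying behind to the right of the fixture; origin under its middle.
- hex_key: Bystander: small L-shaped hex key, 90 x 28 x 5 mm, lying in front of the fixture; origin half-way along its long leg.
- ring_1: Bystander: a like bearing already seated in the nest at the back right of the table, to stay there; origin in the middle of its underside, 42 mm above the bench.
- ring_2: Bystander: a like bearing already seated in the nest at the back left of the table, under the dial indicator, to stay there; origin in the middle of its underside, 42 mm above the bench.

How it is judged:
On the way, in this order (a step that is already met when the one before it is completed fails the run):
1. the bearing sits home in the empty nest, let go, with the index pin still seated (distance between race_center and nest_center below 0.003 m and angle between race_center's own z axis and vertical below 0.06 rad and contact force between the fingers and race below 0.05 N and value of joint index_pin below 0.002 m), for 0.2 s.
2. the plunger is pulled up to its stop (value of joint index_pin above 0.0105 m), for 0.3 s.
At the end, for the whole second after the job is handed in: The bearing lies flat (within 3 degrees) and home in the nest (centre within 3 mm of its seated place), at rest and let go; the fingers still hold the knob, with the plunger pulled up at least 10.5 of its 12 mm; the table has turned less than 0.05 rad (value of joint index_pin above 0.0105 m and contact force between the fingers and index_pin above 2 N and distance between race_center and nest_center below 0.003 m and angle between race_center's own z axis and vertical below 0.06 rad and linear speed of race below 0.01 m/s and contact force between the fingers and race below 0.05 N and value of joint index_table between -0.05 and 0.05 rad); the arm keeps its last pose, push and grip.
It fails at once if the bearing gripped with more than 20 N (a finger, so about 42 N from both together) (contact force between the fingers and race above 42 N).
It fails at once if the bearing pressed into the fixture with more than 25 N (contact force between race and index_fixture above 26 N).
It fails at once if the plunger pulled before the bearing is in the nest (value of joint index_pin above 0.004 m and distance between race_center and nest_center above 0.01 m).
It fails at once if the table turned (value of joint index_table above 0.07 rad or value of joint index_table below -0.07 rad).
It fails at once if a bystander tool moved by more than 30 mm, or a bearing already seated by more than 10 mm (distance of any of micrometer, marker, screwdriver, hex_key from where it was at the start of the episode above 0.03 m or distance of any of ring_1, ring_2 from where it was at the start of the episode above 0.01 m).
It also fails if it takes over 43 s, if anything falls off the work surface, if the arm or the gripper's body presses on something with over 40 N, if the wrist force passes 120 N, or if a joint passes its speed limit or range.

## Working session

There is one attempt and no reset: what is moved stays moved. The work goes in short steps, Python scripts to look and compute and a shell command to move; the robot and the scene stay as the last step left them, time stands still between calls to the robot, and variables do not carry over. Pictures are saved under pics/ and viewed, at most 10 in all, crops included, and the job is handed in when it is done.

```bash
mkdir -p pics
cat > h.py <<'E'
import numpy as np, cv2
from scipy.spatial.transform import Rotation as Ro
from station import ctrl
def cam(name):
    c=ctrl.calibration(name); K=np.array(c["K"])
    if "R" in c: return K,np.array(c["R"]),np.array(c["t"])
    s=ctrl.read_state(); T=np.eye(4); T[:3,:3]=Ro.from_rotvec(s["orientation"]).as_matrix(); T[:3,3]=s["position"]
    M=np.linalg.inv(T@np.array(c["hand_eye"])); return K,M[:3,:3],M[:3,3]
def ray(C,px,z):
    K,R,t=C; d=R.T@np.linalg.inv(K)@[px[0],px[1],1]; o=-R.T@t
    return o+d*(z-o[2])/d[2]
def proj(C,X):
    K,R,t=C; p=K@(R@np.array(X)+t); return p[:2]/p[2]
def snap(name,f=None):
    C=cam(name); im=ctrl.grab_frame(name)
    if f: cv2.imwrite("pics/"+f,cv2.cvtColor(im,cv2.COLOR_RGB2BGR))
    return C,im
E
python3 - <<'E'
from h import *
np.set_printoptions(precision=4,suppress=True)
s=ctrl.read_state(); print(s["position"],Ro.from_rotvec(s["orientation"]).as_matrix(),s["time"])
for n in ("top","scene"):
    C,im=snap(n,n+"0.png"); print(n,-C[1].T@C[2])
    for t,z in(("race_center",.005),("knob_center",.0985),("nest_center",.0455),("index_fixture",.03),("ring_1",.05)):
        for r in ctrl.spot_in(t,n)[:3]: print(t,r["confidence"],r["point"],ray(C,r["point"],z))
E
```

```text
[ 0.2562 -0.5695  0.2115] [[ 0.9119  0.4104 -0.0007]
 [ 0.4104 -0.9119  0.0014]
 [-0.0001 -0.0016 -1.    ]] 0.0
top [ 0.465  -0.1172  1.0134]
race_center 0.56 [381.2, 206.6] [ 0.5131 -0.3617  0.005 ]
knob_center 0.53 [270.6, 187.5] [ 0.5566 -0.0953  0.0985]
knob_center 0.5 [355.5, 131.7] [ 0.6778 -0.2879  0.0985]
nest_center 0.7 [236.3, 198.3] [ 0.5384 -0.0134  0.0455]
nest_center 0.55 [282.6, 276.1] [ 0.3559 -0.1173  0.0455]
index_fixture 0.55 [239.9, 193.3] [ 0.5513 -0.0205  0.03  ]
ring_1 0.47 [251.8, 182.9] [ 0.5733 -0.0505  0.05  ]
scene [-0.1298  0.4885  0.9521]
race_center 0.59 [343.1, 196.9] [ 0.5118 -0.354   0.005 ]
nest_center 0.59 [257.5, 241.7] [ 0.529  -0.0017  0.0455]
index_fixture 0.97 [262.1, 243.4] [ 0.526  -0.0153  0.03  ]
ring_1 0.37 [258.9, 221.6] [ 0.5835 -0.0543  0.05  ]
```

```bash
python3 -c "
import cv2
a=cv2.imread('pics/top0.png');cv2.imwrite('pics/top0b.png',cv2.resize(a,(784,588)))"
```

```text
(no output)
```

View pics/top0b.png

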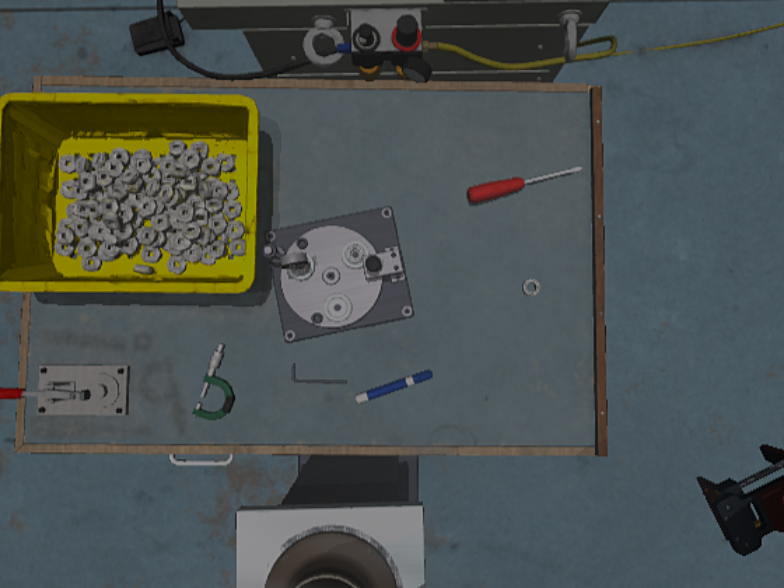

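View pics/scene0.png

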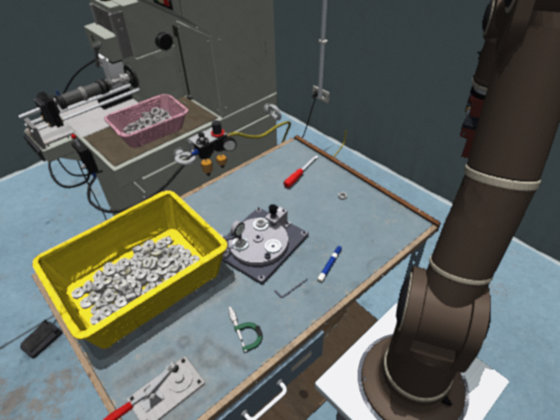

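The top view (scale 1.4) shows the loose bearing at (531,287), the empty nest at (337,308), the knob at (375,264) and the table axis at (331,275). The fixture is yawed about 0.19 rad. I'll move over the bearing now.

```bash
python3 -m inch '[[60,40,-11,0,0.05],[60,80,-22,0,0.1],[60,120,-33,10,0.15],[60,160,-44,20,0.2],[60,200,-55,30,0.23],[60,240,-66,40,0.23],[60,280,-77,50,0.23],[60,310,-86,60,0.23]]' 12
python3 - <<'E'
from h import *
np.set_printoptions(precision=4,suppress=True)
print(ctrl.calibration("wrist"))
C=cam("top")
for p,z in(((379.5,205),.01),((267.9,188.6),.1095),((240.7,220),.0455),((236.4,196.4),.038)): print(ray(C,p,z))
C,im=snap("wrist","w1.png")
for r in ctrl.spot_in("race_center","wrist"): print(r, ray(C,r["point"],.005))
print(ctrl.read_state()["position"])
E
```

```text
time: 1.27
position: [0.5061, -0.3623, 0.1524]
orientation: [3.127, 0.304, 0.002]
force: [0.7, 0.3, -0.5]
gripper_width: 0.0602
grasp_force: 0.0
{'K': array([[363.4319,   0.    , 275.3889],
       [  0.    , 363.4319, 212.5485],
       [  0.    ,   0.    ,   1.    ]]), 'hand_eye': array([[-0.0005, -0.9668, -0.2557,  0.07  ],
       [ 1.    , -0.0005, -0.0001, -0.0007],
       [-0.    , -0.2557,  0.9668, -0.173 ],
       [ 0.    ,  0.    ,  0.    ,  1.    ]])}
[ 0.5168 -0.3565  0.01  ]
[ 0.5533 -0.0896  0.1095]
[ 0.4876 -0.0228  0.0455]
[ 0.5435 -0.0129  0.038 ]
{'point': [270.1, 190.1], 'confidence': 0.98} [ 0.5112 -0.3559  0.005 ]
[ 0.5089 -0.3568  0.1504]
```

View pics/w1.png

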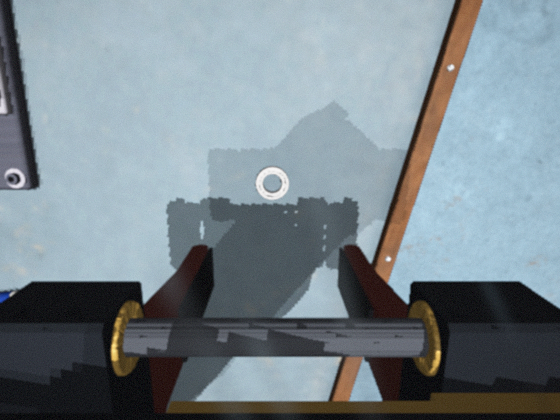

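The wrist picture shows the bearing ring at about (272,182), with the bench around it clear. I'll measure it by threshold.

```bash
cat >> h.py <<'E'
def ringpx(im,guess,r=30,th=200):
    g=im.min(2); m=np.zeros_like(g); x,y=map(int,guess); m[max(0,y-r):y+r,max(0,x-r):x+r]=g[max(0,y-r):y+r,max(0,x-r):x+r]>th
    c,_=cv2.findContours(m,cv2.RETR_EXTERNAL,cv2.CHAIN_APPROX_NONE); c=max(c,key=cv2.contourArea)
    return cv2.fitEllipse(cv2.convexHull(c))
def totool(X):
    s=ctrl.read_state(); R=Ro.from_rotvec(s["orientation"]).as_matrix(); return R.T@(np.array(X)-s["position"])*1000
E
python3 - <<'E'
from h import *
np.set_printoptions(precision=4,suppress=True)
C,im=snap("wrist")
print(im[182,250:295].min(1))
e=ringpx(im,(272,182)); X=ray(C,e[0],.008); print(e,X,totool(X),ctrl.read_state()["position"],ctrl.read_state()["orientation"])
E
```

```text
[153 155 156 155 152 152 154 154 152 150 152 146 149 182 235 241 234 222
 227 232 223 189 157 147 148 151 149 150 150 154 153 148 147 147 147 149
 179 221 234 226 189 213 234 224 176]
((278.4363708496094, 187.89593505859375), (31.948402404785156, 32.24175262451172), 92.15827178955078) [ 0.5182 -0.3563  0.008 ] [ 12.5426  -1.3605 143.1658] [ 0.5063 -0.3604  0.1512] [-3.1236 -0.3125  0.0005]
```

```bash
python3 -m inch '[[50,7,-2,30,0],[50,14,-3,60,0],[50,14,-3,60,0],[50,14,-3,60,0],[50,14,-3,60,0]]'
cat > m.py <<'E'
from h import *
np.set_printoptions(precision=4,suppress=True)
for i in range(3):
    s=ctrl.read_state();C,im=snap("wrist","w2.png" if i==2 else None)
    if i==0: g=proj(C,(.518,-.356,.008))
    e=ringpx(im,g,45); X=ray(C,e[0],.009); print(e,X,totool(X),s["position"],s["orientation"],s["force"])
E
python3 m.py
```

```text
time: 1.83
position: [0.5166, -0.3602, 0.0938]
orientation: [3.126, 0.3, 0.001]
force: [0.8, 0.2, 0.0]
gripper_width: 0.0501
grasp_force: 0.0
((271.33648681640625, 210.1990203857422), (34.736019134521484, 38.352455139160156), 91.18883514404297) [ 0.5195 -0.356   0.009 ] [ 3.1243 -4.0188 85.3661] [ 0.5166 -0.3602  0.0938] [3.1261 0.3001 0.0007] [0.8364 0.2262 0.0446]
((271.37060546875, 207.736083984375), (28.717058181762695, 37.558082580566406), 96.55408477783203) [ 0.5217 -0.356   0.009 ] [ 5.0282 -3.5853 85.4984] [ 0.517  -0.3604  0.0944] [3.1253 0.2998 0.0025] [0.2538 0.2298 0.5301]
((271.3062438964844, 207.73538208007812), (27.70201301574707, 37.641845703125), 96.61221313476562) [ 0.5219 -0.3559  0.009 ] [ 5.0984 -3.4504 85.4225] [ 0.5173 -0.3603  0.0945] [3.1251 0.3    0.0032] [ 0.5092 -0.6854 -0.1307]
```

View pics/w2.png

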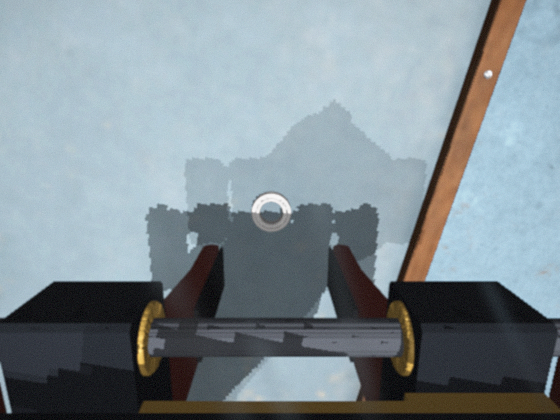

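The ring is centred at about (271,212), so it sits about 2 mm ahead and 3 mm left of the tool axis. I'll go down.

```bash
python3 -m inch '[[50,2,-3,25,0],[50,2,-3,50,0],[50,2,-3,65,0],[50,2,-3,65,0],[50,2,-3,65,0]]'
python3 - <<'E'
from h import *
s=ctrl.read_state();print(s["position"],s["force"],totool((.518,-.356,.009)))
C,im=snap("wrist","w3.png")
cv2.imwrite("pics/w3.png",cv2.resize(cv2.cvtColor(im[180:360,180:370],cv2.COLOR_RGB2BGR),None,fx=3,fy=3))
E
```

```text
time: 2.4
position: [0.5183, -0.3557, 0.0279]
orientation: [3.127, 0.302, -0.0]
force: [-0.7, 0.0, 0.7]
gripper_width: 0.0501
grasp_force: 0.0
[ 0.51828445 -0.355742    0.02794302] [-0.74492767  0.00171825  0.71610934] [-0.32614312  0.19804299 18.94306626]
```

View pics/w3.png

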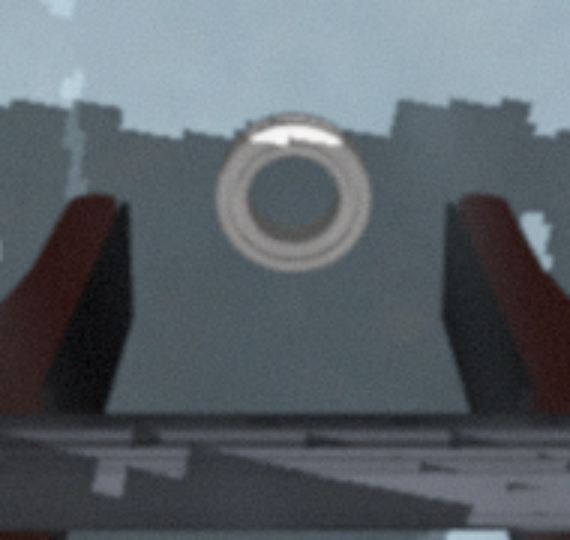

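The ring is centred at about (278,244) between the fingers. I'll work out the remaining offset along tool x.

Run:
```python
from h import *
np.set_printoptions(precision=4,suppress=True)
C=cam("wrist")
for z in (.01,.009): X=ray(C,(278,244),z);print(X,totool(X))
s=ctrl.read_state();R=Ro.from_rotvec(s["orientation"]).as_matrix()
for y in(-.025,.025): print(proj(C,R@[0,y,.014]+s["position"]), proj(C,R@[.01,y,.014]+s["position"]))
```

```text
[ 0.5202 -0.3567  0.01  ] [ 1.0604  0.773  18.813 ]
[ 0.5199 -0.3568  0.009 ] [ 0.7014  0.7804 19.8126]
[230.9183 248.8424] [230.3293 231.4022]
[322.3728 248.7979] [322.9758 231.3567]
```

```bash
python3 -m inch '[[50,1,1,5,0],[50,1,1,9,0],[40,1,1,9,0],[24,1,1,9,0],[24,1,1,9,0],[24,1,1,9,0],[24,1,1,9,0],[24,1,1,9,0]]' 10
python3 - <<'E'
from h import *
s=ctrl.read_state();print(s["position"])
C,im=snap("wrist")
cv2.imwrite("pics/w4.png",cv2.resize(cv2.cvtColor(im[180:360,180:370],cv2.COLOR_RGB2BGR),None,fx=3,fy=3))
E
```

```text
time: 3.12
position: [0.5196, -0.3562, 0.0185]
orientation: [3.127, 0.302, 0.0]
force: [0.8, 1.1, 0.1]
gripper_width: 0.0242
grasp_force: 0.0
[ 0.51963346 -0.35618732  0.01846646]
```

View pics/w4.png

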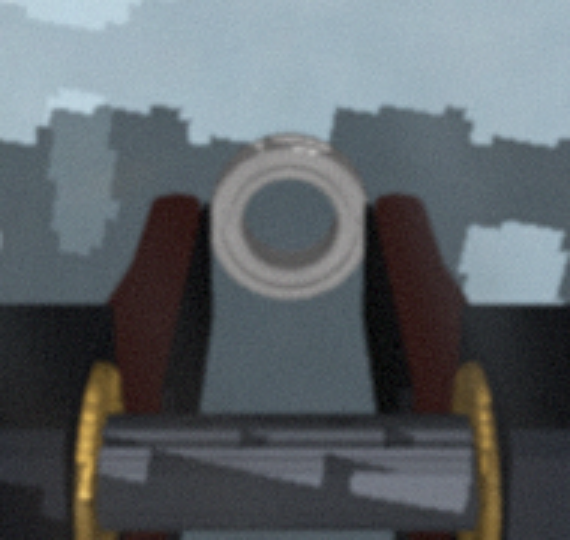

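The opening reads 24 mm with no force, so the fingers closed above the ring and the tips are higher than stated. The ring has not moved and is centred. I'll reopen, go down a little and try closing again.

```bash
python3 -m inch '[[42,-1,0,0,0],[42,-2,0,0,0],[42,-2,0,6,0],[42,-2,0,6,0],[24,-2,0,6,0],[24,-2,0,6,0],[24,-2,0,6,0],[24,-2,0,6,0]]' 10
```

```text
time: 3.83
position: [0.5178, -0.3566, 0.0124]
orientation: [3.127, 0.303, 0.0]
force: [0.9, 0.5, 0.5]
gripper_width: 0.0241
grasp_force: 0.0
```

```bash
python3 -m inch '[[42,0,0,0,0],[42,0,0,0,0],[42,0,0,7,0],[42,0,0,7,0],[24,0,0,7,0],[24,0,0,7,0],[24,0,0,7,0],[24,0,0,7,0]]' 10
python3 - <<'E'
from h import *
s=ctrl.read_state();print(s["position"])
C,im=snap("wrist")
cv2.imwrite("pics/w5.png",cv2.resize(cv2.cvtColor(im[180:360,180:370],cv2.COLOR_RGB2BGR),None,fx=3,fy=3))
E
```

```text
time: 4.5
position: [0.5177, -0.3566, 0.0054]
orientation: [3.127, 0.302, 0.0]
force: [0.1, -0.0, 0.3]
gripper_width: 0.0246
grasp_force: 0.0
[ 0.51767822 -0.35663382  0.00540608]
```

View pics/w5.png

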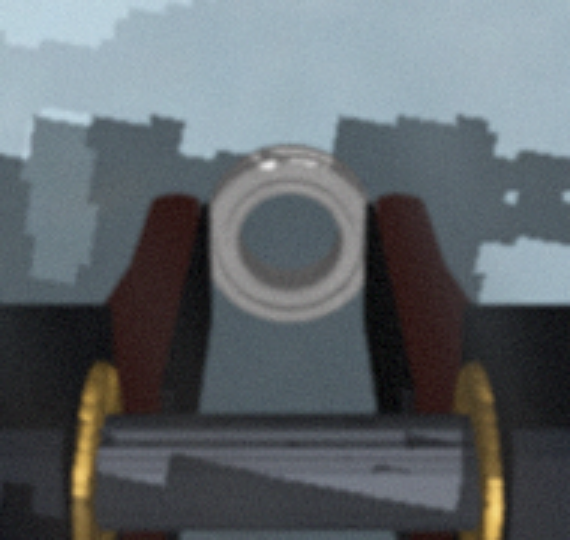

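```bash
python3 -m inch '[[42,0,0,0,0],[42,0,0,0,0],[42,0,0,7,0],[42,0,0,10,0],[24,0,0,10,0],[24,0,0,10,0],[24,0,0,10,0],[24,0,0,10,0]]' 10
```

```text
time: 5.22
position: [0.5177, -0.3566, -0.0046]
orientation: [-3.127, -0.302, -0.0]
force: [0.2, -0.3, -0.5]
gripper_width: 0.0281
grasp_force: 10.0
```

Gripped at 10 N, but probably only near the ring's top edge. I'll reopen and go 3 mm lower for more hold, watching the force.

```bash
python3 -m inch '[[38,0,0,0,0],[38,0,0,1,0],[38,0,0,3,0],[38,0,0,3,0]]' 10;  python3 -m inch '[[24,0,0,0,0],[24,0,0,0,0],[24,0,0,0,0],[24,0,0,0,0]]' 12
```

```text
time: 5.55
position: [0.5175, -0.3565, -0.008]
orientation: [-3.127, -0.302, 0.0]
force: [-0.8, -0.4, -0.3]
gripper_width: 0.038
grasp_force: 0.0
time: 5.88
position: [0.5176, -0.3565, -0.0077]
orientation: [-3.127, -0.302, 0.0]
force: [0.5, -0.3, -0.8]
gripper_width: 0.0278
grasp_force: 12.0
```

No bench contact and a firm grip. I'll lift and carry it to just in front of the nest.

```bash
python3 -m inch '[[24,0,0,-10,0],[24,0,0,-30,0],[24,0,0,-60,0],[24,0,-10,-95,0],[24,0,-40,-115,0],[24,0,-75,-120,0],[24,-3,-110,-120,0],[24,-6,-145,-120,0]]' 12; python3 -m inch '[[24,0,-38,0,0],[24,0,-76,0,0],[24,0,-114,0,0],[24,0,-150,0,0],[24,0,-175,0,0],[24,0,-187,0,0],[24,0,-189,0,0],[24,0,-189,0,0]]'
python3 -m inch '[[24,0,0,0,0],[24,0,0,0,0],[24,0,0,0,0]]'
python3 - <<'E'
from h import *
np.set_printoptions(precision=4,suppress=True)
s=ctrl.read_state();print(s["position"],s["orientation"])
C,im=snap("wrist","w6.png"); cv2.imwrite("pics/w6b.png",cv2.resize(cv2.cvtColor(im,cv2.COLOR_RGB2BGR),(784,588)))
for X in((.4876,-.0228,.0455),(.5435,-.0129,.038),(.5533,-.0896,.1095)): print(proj(C,X))
for r in ctrl.spot_in("nest_center","wrist"): print(r,ray(C,r["point"],.0455))
E
```

```text
time: 6.55
position: [0.484, -0.2143, 0.114]
orientation: [3.126, 0.302, 0.004]
force: [-0.2, 0.9, -0.5]
gripper_width: 0.0275
grasp_force: 12.0
time: 7.22
position: [0.448, -0.0296, 0.113]
orientation: [3.126, 0.305, 0.002]
force: [0.6, -0.1, -0.6]
gripper_width: 0.0282
grasp_force: 12.0
time: 7.47
position: [0.4479, -0.0311, 0.1124]
orientation: [3.127, 0.299, -0.0]
force: [0.7, 1.2, 0.1]
gripper_width: 0.0281
grasp_force: 12.0
[ 0.4479 -0.0311  0.1124] [ 3.1271  0.299  -0.0001]
[275.35   162.6007]
[276.666   72.1279]
[447.9384  64.9867]
{'point': [272.4, 98.6], 'confidence': 0.73} [ 0.5268 -0.0134  0.0455]
```

View pics/w6b.png

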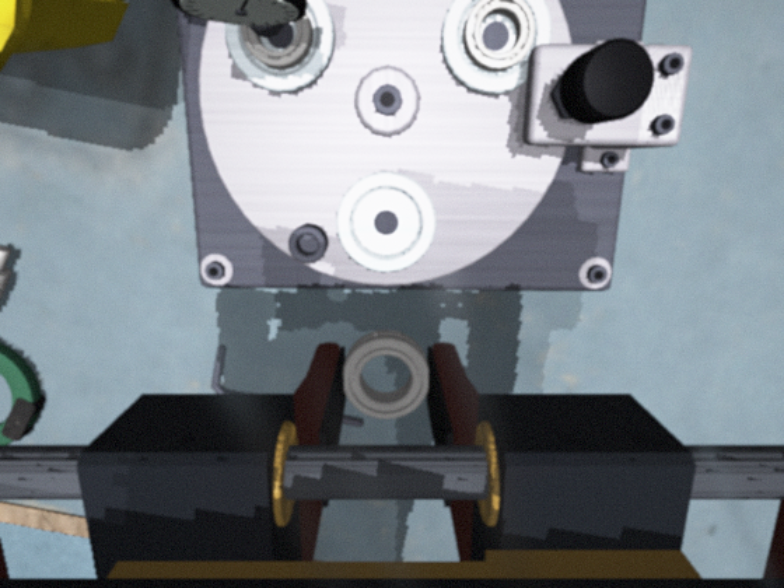

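The view is clear. The empty nest is centred at (386,222)/1.4 and the held ring at (386,375)/1.4. The yaw is aligned with the fixture, and the knob top is at about (615,80)/1.4. I'll compute the shift.

Run:
```python
from h import *
np.set_printoptions(precision=4,suppress=True)
C=cam("wrist")
im=cv2.imread("pics/w6.png"); g=im.min(2)
for th in(90,): 
    m=(g[145:172,262:290]<th).astype(np.uint8); M=cv2.moments(m); p=(262+M["m10"]/M["m00"],145+M["m01"]/M["m00"]); print(m.sum(),p)
for q in ((275.7,158.6),p):
  for z in(.0455,.042): X=ray(C,q,z); print(q,z,X,totool(X))
X=ray(C,(277,70),.045);print("axis boss",X,totool(X))
for q,z in (((615/1.4,80/1.4),.1095),): X=ray(C,q,z);print("knob",X,totool(X))
for q in((386/1.4,375/1.4),(386/1.4,372/1.4)):
  for dz in(.0177,.0155): X=ray(C,q,ctrl.read_state()["position"][2]+dz); print("ring",totool(X))
# circle edge fit of boss rim and ring
```

```text
Traceback (most recent call last):
ZeroDivisionError: float division by zero
```

Run:
```python
from h import *
np.set_printoptions(precision=4,suppress=True)
C=cam("wrist")
im=cv2.imread("pics/w6.png"); g=im.min(2); 
w=g[148:170,264:288].astype(float); w=np.clip(170-w,0,None); ys,xs=np.mgrid[148:170,264:288]; p=((w*xs).sum()/w.sum(),(w*ys).sum()/w.sum()); print(g[158,264:288],p)
for q in ((275.7,158.6),p):
  for z in(.0455,.042): X=ray(C,q,z); print(q,z,X,totool(X))
X=ray(C,(277,70),.045);print("axis boss",X,totool(X))
X=ray(C,(615/1.4,80/1.4),.1095);print("knob",X,totool(X))
for q in((386/1.4,375/1.4),(386/1.4,372/1.4)):
  for dz in(.0177,.0155): X=ray(C,q,ctrl.read_state()["position"][2]+dz); print("ring",totool(X))
```

```text
[251 253 248 178 108 102 107 111 106 109 108 110 107 107 107 111 108 107
 106 125 203 250 252 251] (np.float64(275.3618548387097), np.float64(158.58443548387098))
(275.7, 158.6) 0.0455 [ 0.4901 -0.0221  0.0455] [43.2045 -0.4607 66.7503]
(275.7, 158.6) 0.042 [ 0.4897 -0.0222  0.042 ] [42.8138 -0.4578 70.2504]
(np.float64(275.3618548387097), np.float64(158.58443548387098)) 0.0455 [ 0.4901 -0.0219  0.0455] [43.2147 -0.6827 66.7503]
(np.float64(275.3618548387097), np.float64(158.58443548387098)) 0.042 [ 0.4897 -0.022   0.042 ] [42.8242 -0.6831 70.2504]
axis boss [ 0.5438 -0.0125  0.045 ] [97.7839  0.3609 67.238 ]
knob [ 0.5556 -0.0843  0.1095] [95.696  73.0217  2.7447]
ring [  2.5435  -0.5374 -17.7006]
ring [  1.5884  -0.5357 -15.5004]
ring [  3.6056  -0.5371 -17.7009]
ring [  2.6655  -0.5354 -15.5006]
```

```bash
python3 -m inch '[[24,20,0,10,0],[24,41,0,25,0],[24,41,0,45,0],[24,41,0,60,0],[24,41,0,66,0],[24,41,0,66,0],[24,41,0,66,0]]'
python3 - <<'E'
from h import *
C,im=snap("wrist","w7.png"); cv2.imwrite("pics/w7b.png",cv2.resize(cv2.cvtColor(im[150:380,160:390],cv2.COLOR_RGB2BGR),None,fx=2.6,fy=2.6,interpolation=cv2.INTER_CUBIC))
E
```

```text
time: 8.15
position: [0.4879, -0.0223, 0.0465]
orientation: [3.127, 0.302, -0.001]
force: [0.1, 0.7, -0.9]
gripper_width: 0.0279
grasp_force: 12.0
```

View pics/w7b.png

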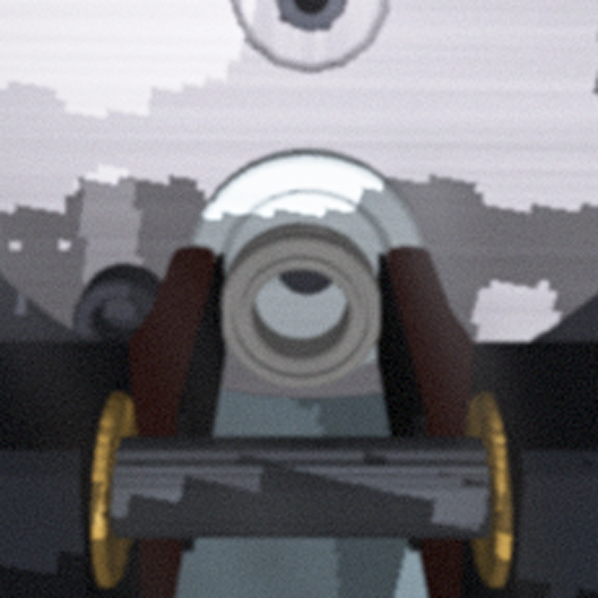

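The ring is right over the pocket. It looks about 1 mm too far left in the image and fine along x. I'll correct that and lower it slowly.

```bash
python3 -m inch '[[24,0,1,3,0],[24,0,1,6,0],[24,0,1,8,0],[24,0,1,9,0],[24,0,1,9,0]]';python3 -m inch '[[24,0,0,1,0],[24,0,0,1.5,0],[24,0,0,2,0],[24,0,0,2,0]]'
```

```text
time: 8.62
position: [0.488, -0.023, 0.0372]
orientation: [3.127, 0.302, -0.0]
force: [0.0, -0.7, -0.5]
gripper_width: 0.0282
grasp_force: 12.0
time: 8.95
position: [0.4882, -0.023, 0.0354]
orientation: [3.127, 0.303, 0.0]
force: [0.0, -0.1, 0.2]
gripper_width: 0.0281
grasp_force: 12.5
```

```bash
python3 -m inch '[[24,0,0,0.5,0],[24,0,0,1,0],[24,0,0,1,0]]';python3 -m inch '[[24,0,0,0.4,0],[24,0,0,0.8,0],[24,0,0,0.8,0]]'
```

```text
time: 9.2
position: [0.4883, -0.023, 0.0349]
orientation: [3.127, 0.302, 0.001]
force: [-1.3, -0.0, 8.0]
gripper_width: 0.0278
grasp_force: 16.0
time: 9.45
position: [0.4884, -0.023, 0.0346]
orientation: [3.127, 0.302, 0.001]
force: [-4.3, 0.8, 15.2]
gripper_width: 0.0279
grasp_force: 19.7
```

There is contact with some −x push, so the ring is leaning on the +x flare. I'll ease up, shift 1 mm back with a lighter grip, and lower again.

```bash
python3 -m inch '[[24,0,0,-1,0],[24,-0.6,0,-1.5,0],[24,-1.2,0,-1.5,0],[24,-1.2,0,-1.5,0]]' 8;python3 -m inch '[[24,0,0,0.5,0],[24,0,0,1,0],[24,0,0,1.2,0],[24,0,0,1.2,0]]'
```

```text
time: 9.78
position: [0.4876, -0.0232, 0.0352]
orientation: [-3.127, -0.303, -0.002]
force: [0.8, -0.5, 1.5]
gripper_width: 0.0281
grasp_force: 9.1
time: 10.12
position: [0.4877, -0.0232, 0.0347]
orientation: [3.127, 0.302, 0.002]
force: [-2.1, -0.2, 13.2]
gripper_width: 0.0281
grasp_force: 14.5
```

The stop height did not change with the x shift, so this is the pocket floor. I'll unload, let go, retreat upwards and look.

```bash
python3 -m inch '[[24,0,0,-0.8,0],[26,0,0,-0.8,0],[34,0,0,-0.8,0],[38,0,0,-0.8,0],[38,0,0,-0.8,0]]' 5;python3 -m inch '[[38,0,0,-10,0],[38,0,0,-30,0],[38,-20,0,-60,0],[38,-40,0,-80,0],[38,-40,0,-80,0],[38,-40,0,-80,0],[38,-40,0,-80,0]]'
python3 - <<'E'
from h import *
s=ctrl.read_state();print(s["position"],s["orientation"])
C,im=snap("wrist","w8.png"); cv2.imwrite("pics/w8b.png",cv2.resize(cv2.cvtColor(im[0:230,130:500],cv2.COLOR_RGB2BGR),None,fx=2.1,fy=2.1,interpolation=cv2.INTER_CUBIC))
for r in ctrl.spot_in("race_center","wrist"): print(r,ray(C,r["point"],.047))
E
```

```text
time: 10.53
position: [0.4876, -0.0235, 0.035]
orientation: [3.127, 0.302, 0.002]
force: [0.1, -1.2, 8.2]
gripper_width: 0.0321
grasp_force: 5.9
time: 11.12
position: [0.4478, -0.0309, 0.1145]
orientation: [3.127, 0.302, 0.0]
force: [-0.8, 0.4, -0.9]
gripper_width: 0.038
grasp_force: 0.0
[ 0.44779737 -0.03093811  0.11448944] [3.12697277e+00 3.02146124e-01 1.73276217e-04]
{'point': [279.8, 170.1], 'confidence': 0.94} [ 0.48310169 -0.02635908  0.047     ]
{'point': [273.0, 95.7], 'confidence': 0.21} [ 0.52848554 -0.01301038  0.047     ]
```

View pics/w8b.png

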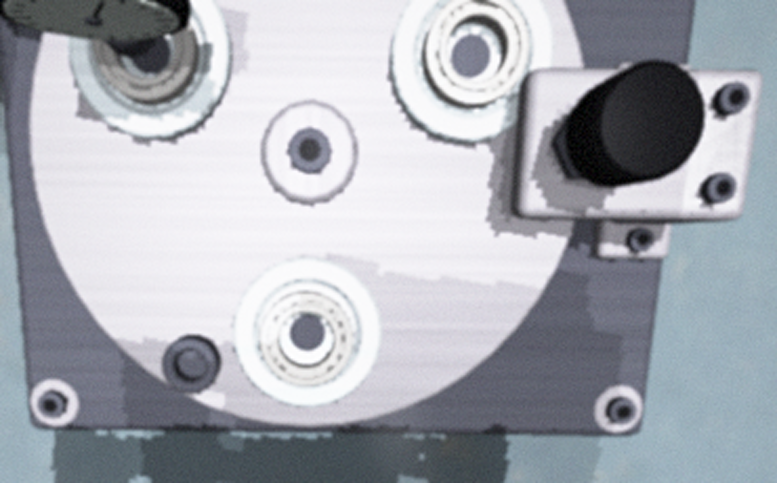

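The bearing sits concentric in the nest, at about (307,333) in the crop with the boss at (307,331), and the stop height matched home within 0.4 mm. The knob top is at about (652,118) in the crop, so I'll move above it (about tx 96, ty 74 from here), going right first and then ahead.

```bash
python3 -m inch '[[55,0,30,-15,0],[55,0,60,-15,0],[55,20,73,-15,0],[55,55,73,-15,0],[55,85,73,-15,0],[55,96,73,-15,0],[55,96,73,-15,0],[55,96,73,-15,0]]' 5
python3 - <<'E'
from h import *
np.set_printoptions(precision=4,suppress=True)
s=ctrl.read_state();C,im=snap("wrist","w9.png")
K=(.5563,-.0845,.1095);print(s["position"],totool(K),proj(C,K))
g=cv2.GaussianBlur(im.max(2),(3,3),0)
p=proj(C,K); x,y=map(int,p); a=(g<45).astype(np.uint8)
print("row",y, ''.join('#' if v else '.' for v in a[y,x-60:x+60])); print("col",x,''.join('#' if v else '.' for v in a[y-60:y+60,x]))
for r in ctrl.spot_in("knob_center","wrist"): print(r,ray(C,r["point"],.1))
E
```

```text
time: 11.88
position: [0.5551, -0.0837, 0.1281]
orientation: [-3.126, -0.304, 0.005]
force: [-1.1, -0.0, -0.8]
gripper_width: 0.0551
grasp_force: 0.0
[ 0.5551 -0.0837  0.1281] [ 1.7688  0.7164 18.8802] [278.3869 244.1167]
row 244 .........................................###########################################....................................
col 278 ..............................#################################################.........................................
{'point': [279.7, 240.6], 'confidence': 0.86} [ 0.5552 -0.0856  0.1   ]
```

```bash
python3 -m inch '[[55,2,2,15,0],[55,2,2,30,0],[55,2,2,45,0],[55,2,2,55,0],[55,2,2,57,0],[55,2,2,57,0]]';python3 -m inch '[[40,0,0,0,0],[30,0,0,0,0],[20,0,0,0,0],[20,0,0,0,0],[20,0,0,0,0],[20,0,0,0,0]]' 5
```

```text
time: 12.48
position: [0.5573, -0.086, 0.0723]
orientation: [-3.127, -0.302, 0.002]
force: [-0.1, -0.7, 0.5]
gripper_width: 0.0549
grasp_force: 0.0
time: 12.98
position: [0.5585, -0.0857, 0.073]
orientation: [3.127, 0.303, 0.001]
force: [-0.8, 0.3, 2.5]
gripper_width: 0.025
grasp_force: 5.0
```

The knob is held at 25.0 mm and well centred. I'll grip firmly and pull straight up.

```bash
python3 -m inch '[[20,0,0,0,0],[20,0,0,0,0],[20,0,0,0,0]]' 35;python3 -m inch '[[20,0,0,-2,0],[20,0,0,-4,0],[20,0,0,-6,0],[20,0,0,-8,0],[20,0,0,-10,0],[20,0,0,-11,0],[20,0,0,-11,0]]'
```

```text
time: 13.23
position: [0.5585, -0.0858, 0.073]
orientation: [3.127, 0.302, 0.001]
force: [-0.5, -0.6, 4.9]
gripper_width: 0.0241
grasp_force: 35.0
time: 13.82
position: [0.5584, -0.0858, 0.0835]
orientation: [-3.127, -0.302, -0.0]
force: [5.2, -0.4, -9.8]
gripper_width: 0.0244
grasp_force: 35.0
```

```bash
python3 -m inch '[[20,0,0,-0.5,0],[20,0,0,-1,0],[20,0,0,-1,0]]';python3 -m inch '[[20,0,0,-0.5,0],[20,0,0,-1,0],[20,0,0,-1,0]]';python3 -m inch '[[20,0,0,-0.5,0],[20,0,0,-1,0],[20,0,0,-1,0]]'
```

```text
time: 14.07
position: [0.5585, -0.0857, 0.0844]
orientation: [-3.127, -0.302, -0.0]
force: [5.1, -0.2, -10.9]
gripper_width: 0.0244
grasp_force: 35.0
time: 14.32
position: [0.5584, -0.0857, 0.0851]
orientation: [-3.127, -0.302, -0.0]
force: [6.6, -0.1, -12.5]
gripper_width: 0.0242
grasp_force: 35.0
time: 14.57
position: [0.5584, -0.0857, 0.0852]
orientation: [-3.127, -0.303, 0.0]
force: [8.7, -0.7, -20.5]
gripper_width: 0.0246
grasp_force: 35.0
```

The force jumped at 12.2 mm of lift, so the plunger is at its stop. I'll hold, check the bearing and hand in.

```bash
python3 -m inch '[[20,0,0,0,0],[20,0,0,0,0],[20,0,0,0,0],[20,0,0,0,0],[20,0,0,0,0],[20,0,0,0,0]]'
python3 - <<'E'
from h import *
C,im=snap("scene")
for r in ctrl.spot_in("race_center","scene")[:2]: print(r,ray(C,r["point"],.047))
s=ctrl.read_state();print(s["position"],s["force"],s["grasp_force"])
print(ctrl.hand_in())
E
```

```text
time: 15.07
position: [0.5584, -0.0857, 0.0852]
orientation: [-3.127, -0.303, 0.0]
force: [9.1, -0.9, -19.6]
gripper_width: 0.0245
grasp_force: 35.0
[ 0.55835481 -0.08575247  0.08523363] [  8.35779347   0.27179415 -19.43439994] 34.99596834182739
the job is handed in; nothing more can be done
None
```

I seated the bearing in the empty nest and let it go, then pulled the knob up 12.2 mm to its stop and handed in at 15 s still holding it; the last check did not detect the bearing, so its place rests on the wrist picture after release and the stop height matching home within 0.4 mm.

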